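# Stack the washed splints crosswise to dry

### The job

Stop the drying blower by pushing its mushroom stop button fully down and letting it come up again. Then finish the crosswise stack on the drying rack: lay the two loose narrow splints flat across the bottom pair, one near each end of the pair, then lay the wide splint flat across the middle of those two, in the direction of the bottom pair; do not push the bottom pair out of place or disturb the other things on the table. Last, turn the mushroom head clockwise as far as it goes to reset the blower.

Things in the scene. Friction and masses are not known exactly. Their poses are not given: they have to be found in the camera images.
- drying_rack: fixed drying rack: 210 x 210 mm, flat bar grid, top 24 mm above the table; white blower (200 mm wide, 85 mm tall) on its +x side, 107 to 193 mm from the centre. Origin: centre of the square, at table height; z up. The bottom pair lies along its y; next layer along its x, about 45 mm either side (y) of the centre; top splint along its y, over the centre
- bottom_a: splint of the same shape and size as the narrow ones (160 x 24 x 12 mm, loose), already lying on the rack: one of the bottom pair, along the rack's y, about 45 mm to either side (rack x) of the rack's centre. Origin: centre of its underside; x along its length, z up
- bottom_b: splint of the same shape and size as the narrow ones (160 x 24 x 12 mm, loose), already lying on the rack: one of the bottom pair, along the rack's y, about 45 mm to either side (rack x) of the rack's centre. Origin: centre of its underside; x along its length, z up
- narrow_a: loose wooden splint with rounded ends, 160 x 24 x 12 mm, 30 g (varies), lying flat on the table at the start. Origin: centre of its underside; x along its length, z up
- narrow_b: loose wooden splint with rounded ends, 160 x 24 x 12 mm, 30 g (varies), lying flat on the table at the start. Origin: centre of its underside; x along its length, z up
- wide: the wide wooden splint with rounded ends, loose, 160 x 44 x 12 mm, 55 g (varies), lying flat on the table at the start. Origin: centre of its underside; x along its length, z up
- stop_top (a point): centre of the top of the round mushroom head (44 mm across, 19 mm tall, its top 91 mm above the table when up). It stands on a 22 mm stem over a fixed yellow box 76 x 76 mm whose top, with a flat collar, is at 53 mm
- stop_plunger (a joint): how far the mushroom head is pushed down, m: 0 up, 0.007 fully down; a spring (1.4 N at the top, 4.5 N at the bottom) brings it back up. It counts as pushed beyond 0.005
- stop_knob (a joint): turn of the mushroom head about the vertical, rad: grows clockwise seen from above, from 0 to the stop at 1.05; starts at 0 to 0.15, turns easily (0.03 N m) and stays where left
- tube_rack: clear acrylic test-tube rack, 70 x 150 mm, 74 mm tall, tube caps up to 125 mm; loose. A bystander, to be left alone. Origin: centre of its underside
- hemostat: steel locking forceps lying flat, 150 mm long, 60 mm across the finger rings, 7 mm thick; loose. A bystander, to be left alone. Origin: centre of its underside
- amber_bottle: amber bottle, 56 mm across, 115 mm tall; loose. A bystander, to be left alone. Origin: centre of its underside
- steel_bowl: steel bowl, 110 mm across, 40 mm tall; loose. A bystander, to be left alone. Origin: centre of its underside
- pill_jar: white jar, 52 mm across, 70 mm tall; loose. A bystander, to be left alone. Origin: centre of its underside
Not all that is in view belongs to the job. What is meant by the part that bears stop_top is not purple or turquoise, and is the larger of those in its own colour.

How it is judged (in metres and radians):
On the way, in this order (a step that is already met when the one before it is completed fails the run):
1. the mushroom button is pushed fully down (value of joint stop_plunger above 0.005 m), for 0.1 s.
2. the two narrow splints lie across the bottom pair and are let go (z of narrow_a in the frame of drying_rack between 0.032 and 0.04 m and angle between the x axis of each of narrow_a, narrow_b and the x axis of drying_rack, either way round below 0.2 rad and angle between each of narrow_a, narrow_b's own z axis and vertical below 0.06 rad and contact force between the fingers and narrow_a below 0.3 N and linear speed of each of narrow_a, narrow_b below 0.03 m/s and z of narrow_b in the frame of drying_rack between 0.032 and 0.04 m and contact force between the fingers and narrow_b below 0.3 N and ((x of narrow_a in the frame of drying_rack between -0.03 and 0.03 m and y of narrow_a in the frame of drying_rack between -0.078 and -0.025 m and x of narrow_b in the frame of drying_rack between -0.03 and 0.03 m and y of narrow_b in the frame of drying_rack between 0.025 and 0.078 m) or (x of narrow_a in the frame of drying_rack between -0.03 and 0.03 m and y of narrow_a in the frame of drying_rack between 0.025 and 0.078 m and x of narrow_b in the frame of drying_rack between -0.03 and 0.03 m and y of narrow_b in the frame of drying_rack between -0.078 and -0.025 m))), for 0.2 s.
3. the wide splint lies across the middle of those two and is let go (all of step 2 and z of wide in the frame of drying_rack between 0.044 and 0.052 m and angle between the x axis of wide and the y axis of drying_rack, either way round below 0.2 rad and angle between wide's own z axis and vertical below 0.06 rad and contact force between the fingers and wide below 0.3 N and linear speed of wide below 0.03 m/s and x of wide in the frame of drying_rack between -0.025 and 0.025 m and y of wide in the frame of drying_rack between -0.03 and 0.03 m), for 0.2 s.
4. the mushroom head is turned clockwise to reset (value of joint stop_knob above 0.8 rad), for 0.1 s.
At the end, for the whole second after the job is handed in: Narrow splints flat across the bottom pair, 25-78 mm either side of the rack centre; wide one flat across them within 25 mm of the centre; square within 0.2 rad, heights within 4 mm; bottom pair moved under 20 mm; all released, at rest; mushroom head up, turned past 0.8 rad (all of step 3 and distance of each of bottom_a, bottom_b from where it was at the start of the episode below 0.02 m and value of joint stop_knob above 0.8 rad and value of joint stop_plunger below 0.002 m); the robot touches nothing.
It fails at once if a bystander is disturbed (moved more than 30 mm) (distance of any of tube_rack, hemostat, amber_bottle, steel_bowl, pill_jar from where it was at the start of the episode above 0.03 m).
It also fails if it takes over 72 s, if anything falls off the work surface, if the arm or the gripper's body presses on something with over 40 N, if the wrist force passes 120 N, or if a joint passes its speed limit or range.

### The arm

A 6-joint arm with a two-finger parallel gripper is mounted at the origin on the work surface. World frame = base frame: x ahead of the robot, y to its left, z up, the work surface at z = 0. Lengths are in m, angles in degrees, forces in N, time in s.
With the tool pointing down it reaches from about 0.4 to 0.825 m from the base axis. Payload 7 kg.
Tool frame: the origin (TCP) lies between the finger pads; the fingertips stand 22 mm ahead of it and the grasp point (between the pads) lies 3 mm ahead of it; z points along the fingers, y is the line along which they close (so a half turn about z gives the same grasp; the last joint's range is limited). The gripper opens to 88 mm and grips with 3 to 60 N. Pads are 19 mm wide; open, the fingers measure 130 mm over their backs; the gripper's body (78 mm by 193 mm) begins 47 mm behind the grasp point.
Start: joints at [-55.399, 20.546, 0.682, 0, -70.136, -16.507], TCP at [0.21, -0.642, 0.249] pointing down, gripper open.
Joint ranges: [-176.03, 176.03], [-82.01, 121.73], [-58.28, 71.71], [-173.87, 95.51], [-174.79, -0.11], [-173.66, 173.66]. Speed limits (degrees/s): [136.94, 136.94, 172.46, 180, 180, 180].

### API

Orientations are given as [roll, pitch, yaw] about the fixed x, y, z axes, in that order (R = Rz(yaw) Ry(pitch) Rx(roll)).
In Python, from plant import r, vision gives the robot as it stands.
- The arm moves only by the shell command python3 -m pendant 'ROWS' [FORCE]. ROWS is JSON, a list that holds one entry, the list of rows, each a list of 7 numbers: the shift along the tool's x, y, z scaled (see below), then the turn, a rotation vector about the tool's x, y, z scaled (see below), then the opening, from -1 (shut) to 1 (fully open). In form: [[[x, y, z, wx, wy, wz, fingers], ...]]. A call has exactly 8 rows; each row shifts and turns the commanded pose from where the row before left it, along the tool's axes as they then stand; what a row does not reach is not made up. The controller multiplies each number of a shift by 20 mm and each number of a turn by 4 degrees. A row lasts 1/10 s, in which the tool goes at most 50 mm and 8.59 degrees, less where a joint would pass 70% of its speed; a pose out of reach is approached as far as the arm can. A call with a number of a shift or a turn outside -1 to 1 is refused whole. A call with a gripper value outside its range is refused whole. The fingers move at their own pace and stop on an object; FORCE is the grip in N (left out, the last holds). Time passes only in rows, so rows that do not move let the fingers close, or fill a call up. It gives the time, the measured TCP pose, the force, the opening and the grip force at its end, in the units of the state.
- r.get_state(): the state, without advancing time (a new reading comes with each control period).
- vision.capture(name): name is "scene" or "top" or "wrist"; returns a dict with "frame" (420x560x3 uint8, blue, green, red), "depth" (420x560 float32, m along the optical axis (not along the pixel's ray), 0 where there is no reading), "camera_matrix" (3x3 intrinsics, pixels), "k1" (the pictures are not rectified: a ray, as slopes to the right and down, at radius r is drawn at 1 + k1 r^2 times it, then the intrinsics apply), "extrinsics" (4x4, takes a point from world to camera coordinates); the wrist camera has in their place "hand_eye" (4x4, takes a point from camera to tool coordinates, whose origin is the TCP and whose axes are the flange's). Camera axes: x right, y up, looking along -z (the intrinsics and any distortion apply to the point x, -y, -z); pixel columns grow to the right and rows downward; lengths in m; the calibration is good to about 2 mm. A picture is of the moment at which its call begins: read the wrist's pose just before it.
- r.close_job(): hands the job in; it is judged then, once.
The state is a dict: "time_s": time; "joints": joint angles; "qd": joint speeds; "joint_torque": joint torques, N m; "tcp_pos": TCP position; "eef_rot": TCP orientation; "contact_force": force on the tool from outside, world axes, zero at the start; "moment": the same for the moment, N m; "gripper_width": finger opening in m; "gripper_force": force on a finger pad.
Only numpy, scipy, OpenCV 4.12 (cv2) and the standard library are available. Lean on these libraries where they do the work, as an engineer would, in place of code of your own. Each camera call takes 0.05 s, during which the arm holds its last target. There are 200 camera calls.

## Working session

There is one attempt and no reset: what is moved stays moved. The work goes in short steps, Python scripts to look and compute and a shell command to move; the robot and the scene stay as the last step left them, time stands still between calls to the robot, and variables do not carry over. Pictures are saved under pics/ and viewed, at most 10 in all, crops included, and the job is handed in when it is done.

```bash
mkdir -p pics; ls
cat > h.py <<'E'
import numpy as np, cv2
from plant import r, vision
from scipy.spatial.transform import Rotation as R
def cap(n):
    s=r.get_state(); d=vision.capture(n); d['state']=s; 
    if n=='wrist':
        T=np.eye(4); T[:3,:3]=R.from_euler('xyz',s['eef_rot'],degrees=True).as_matrix(); T[:3,3]=s['tcp_pos']
        d['c2w']=T@np.array(d['hand_eye'])
    else: d['c2w']=np.linalg.inv(np.array(d['extrinsics']))
    return d
def rays(d,uv):
    K=np.array(d['camera_matrix']); uv=np.asarray(uv,float).reshape(-1,2)
    q=np.c_[(uv[:,0]-K[0,2])/K[0,0],(uv[:,1]-K[1,2])/K[1,1]]; p=q.copy()
    for _ in range(20): p=q/(1+d['k1']*(p**2).sum(1,keepdims=True))
    return np.c_[p[:,0],-p[:,1],-np.ones(len(p))]
def onplane(d,uv,z):
    v=rays(d,uv)@d['c2w'][:3,:3].T; o=d['c2w'][:3,3]
    return o+v*((z-o[2])/v[:,2])[:,None]
def cloud(d):
    h,w=d['depth'].shape; u,v=np.meshgrid(np.arange(w),np.arange(h))
    P=rays(d,np.c_[u.ravel(),v.ravel()])*d['depth'].reshape(-1,1)
    return (P@d['c2w'][:3,:3].T+d['c2w'][:3,3]).reshape(h,w,3)
E
python3 - <<'E'
from h import *
for n in('top','scene'):
    d=cap(n); cv2.imwrite(f'pics/{n}0.png',d['frame']); np.save(f'{n}0.npy',d,allow_pickle=True)
    print(n,d['c2w'][:3,3],d['k1'],d['camera_matrix'],(d['depth']>0).mean())
print(d['state'])
E
```

```text
pics
top [0.41387228 0.01506303 1.11936069] -0.0066341828767036105 [[399.9223565    0.         279.26758855]
 [  0.         399.9223565  202.47639332]
 [  0.           0.           1.        ]] 0.9957482993197279
scene [ 1.45047275 -0.31577986  0.89036451] -0.04305726654654483 [[414.75994853   0.         278.03141703]
 [  0.         414.75994853 210.37046449]
 [  0.           0.           1.        ]] 0.9960204081632653
{'time_s': 0.05, 'joints': array([-5.53986087e+01,  2.05910006e+01,  6.32634268e-01, -1.80286230e-02,
       -7.01352829e+01, -1.65067945e+01]), 'qd': array([ 0.02822561, -0.1039885 ,  0.07121284, -0.03888674,  0.05227017,
        0.04446285]), 'joint_torque': array([-1.36749277e-03, -5.84674573e+01,  2.94060105e+01,  7.02617258e+00,
        1.02994416e-02, -3.92902905e-05]), 'tcp_pos': array([ 0.20946835, -0.64119741,  0.24762548]), 'eef_rot': array([ 1.79905395e+02, -1.03612792e-02, -1.61911535e+02]), 'contact_force': array([-0.42087954,  0.89270253, -0.93307391]), 'moment': array([-0.07398321, -0.03416243,  0.03435103]), 'gripper_force': 0.0, 'gripper_width': 0.08777625986648117}
```

View pics/top0.png

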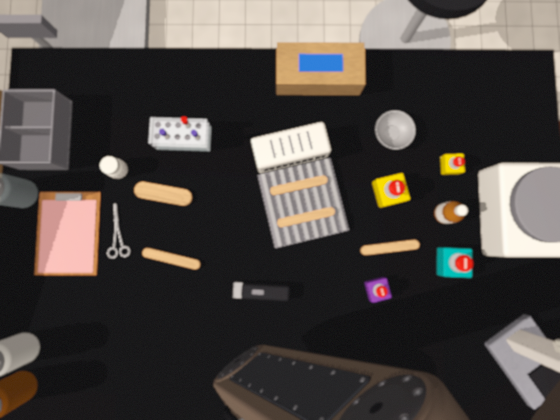

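View pics/scene0.png

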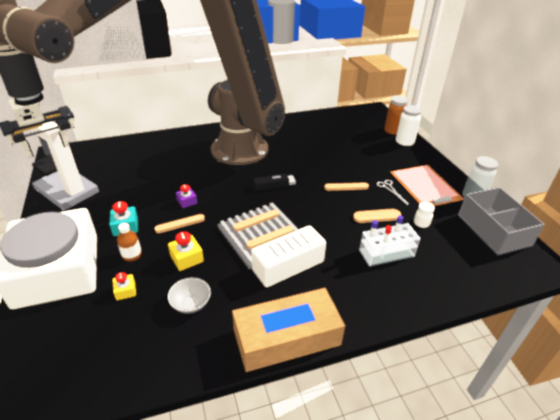

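The top view has image up as world +x and image left as +y. The loose narrow splints are at (171,258) and (390,247), the wide one is at (163,193), and the rack is at about (303,202) with the bottom pair on it. The larger yellow stop box has its head at (397,188). Next I'll measure these.

Run:
```python
from h import *
d=np.load('top0.npy',allow_pickle=True).item(); f=d['frame']; hsv=cv2.cvtColor(f,cv2.COLOR_BGR2HSV); C=cloud(d)
def rect(mask,z,box,name,lo=40):
    m=np.zeros_like(mask); x0,y0,x1,y1=box; m[y0:y1,x0:x1]=mask[y0:y1,x0:x1]
    cs,_=cv2.findContours(m,cv2.RETR_EXTERNAL,cv2.CHAIN_APPROX_NONE)
    for c in cs:
        if cv2.contourArea(c)<lo: continue
        P=onplane(d,c[:,0,:],z)[:,:2]; (cx,cy),(w,h),a=cv2.minAreaRect((P*1000).astype(np.float32))
        if w<h: w,h,a=h,w,a+90
        mm=np.zeros_like(m); cv2.drawContours(mm,[c],-1,255,-1); zz=C[...,2][mm>0]
        print(name,np.round([cx,cy,w,h,(a+90)%180-90],1),'z med/max',np.round([np.median(zz),np.percentile(zz,95)],4))
wood=cv2.inRange(hsv,(8,60,110),(22,190,255))
for b,z,n in (((130,170,200,215),.012,'wide'),((135,240,210,280),.012,'nA'),((355,230,425,265),.012,'nB'),((262,165,340,240),.036,'bot')): rect(wood,z,b,n)
yel=cv2.inRange(hsv,(22,120,120),(35,255,255)); rect(yel,.053,(365,165,420,215),'box')
red=cv2.inRange(hsv,(0,150,100),(6,255,255))|cv2.inRange(hsv,(174,150,100),(180,255,255))
rect(red,.091,(370,165,420,215),'head'); rect(red,.091,(430,145,475,180),'head small')
wh=cv2.inRange(hsv,(0,0,170),(180,60,255)); rect(wh,.085,(245,115,340,175),'blower')
# rack by depth
Z=C[...,2]; m=((Z>.014)&(Z<.033)).astype(np.uint8)*255; rect(m,.024,(250,150,360,255),'rackZ',200)
bl=((Z>.075)&(Z<.095)).astype(np.uint8)*255; rect(bl,.085,(240,110,345,180),'blowerZ',200)
for n,b in(('tube',(145,110,215,155)),('jar',(95,150,130,185)),('bowl',(370,105,420,155))): 
    x0,y0,x1,y1=b; s=C[y0:y1,x0:x1].reshape(-1,3); s=s[s[:,2]>.03]; print(n,s.min(0).round(3),s.max(0).round(3))
```

```text
wide [551.4 337.1 164.6  50.   79.8] z med/max [0.0118 0.0155]
nA [371.5 308.6 165.3  29.8  76.7] z med/max [0.0116 0.0159]
nB [ 403.3 -293.   165.8   29.6  -83.2] z med/max [0.0109 0.0148]
bot [484.8 -60.2 160.2  27.  -77.2] z med/max [0.0356 0.0392]
bot [571.9 -41.2 162.1  28.1 -77.2] z med/max [0.0356 0.0391]
box [ 557.4 -288.2   90.8   79.8  -75.9] z med/max [0.0482 0.0524]
head [ 557.7 -291.7   36.8   34.1  -89.8] z med/max [0.0898 0.0942]
blower [610.6 -91.   37.2  11.5  13.5] z med/max [0.0235 0.0261]
blower [ 613.5 -115.2   42.4   11.5   13.3] z med/max [0.0239 0.0276]
blower [666.8 -18.3 199.7  95.  -76.1] z med/max [0.0847 0.0884]
rackZ [529.6 -53.  213.8 207.5  13.8] z med/max [0.0212 0.0374]
blowerZ [671.  -18.8 198.3  85.  -76.3] z med/max [0.0848 0.0884]
tube [0.414 0.015 0.031] [0.75  0.361 1.119]
jar [0.414 0.015 0.03 ] [0.644 0.49  1.119]
bowl [ 0.414 -0.362  0.03 ] [0.78  0.015 1.119]
```

```bash
cat >> h.py <<'E'
def go(x,y,z=None,yaw=None,s=None):
    "remaining move in row units, tool axes as they stand now"
    s=s or r.get_state(); p=np.array(s['tcp_pos']); M=R.from_euler('xyz',s['eef_rot'],degrees=True).as_matrix()
    t=np.array([x,y,p[2] if z is None else z]); u=M.T@(t-p)/.02
    a=None
    if yaw is not None: a=[round(-((yaw-s['eef_rot'][2]+180)%360-180)/4,2)]
    print('shift units',u.round(2),'turn wz units (+=clockwise from above)',a,'tilt',np.round(s['eef_rot'][:2],2),'yaw',round(s['eef_rot'][2],2),'j6',round(s['joints'][5],1),'t',s['time_s'])
E
python3 - <<'E'
from h import *
d=np.load('top0.npy',allow_pickle=True).item(); C=cloud(d)
for n,b in dict(purple=(360,275,395,305),turq=(430,245,478,282),bottle=(430,198,470,226),centri=(478,160,559,260),stand=(485,310,559,410),tube=(145,112,215,155),jar=(96,150,130,182),bowl=(372,108,418,152),small=(438,150,468,178),yellow=(368,170,415,212),black=(230,278,292,304)).items():
    x0,y0,x1,y1=b; s=C[y0:y1,x0:x1].reshape(-1,3); s=s[(s[:,2]>.012)&(s[:,2]<.6)]; print(n,np.percentile(s,1,axis=0).round(3),np.percentile(s,99,axis=0).round(3))
x0,y0,x1,y1=(368,170,415,212);s=C[y0:y1,x0:x1].reshape(-1,3);s=s[(s[:,2]>.083)&(s[:,2]<.1)];print('head cloud',s.min(0),s.max(0),s.mean(0))
go(.558,-.291)
E
```

```text
purple [ 0.26  -0.285  0.014] [ 0.319 -0.225  0.068]
turq [ 0.327 -0.496  0.014] [ 0.401 -0.425  0.093]
bottle [ 0.471 -0.466  0.014] [ 0.523 -0.422  0.117]
centri [ 0.382 -0.682  0.017] [ 0.617 -0.547  0.153]
stand [-0.005 -0.68   0.014] [ 0.213 -0.551  0.235]
tube [0.675 0.208 0.023] [0.746 0.358 0.127]
jar [0.595 0.44  0.014] [0.643 0.487 0.075]
bowl [ 0.675 -0.361  0.012] [ 0.779 -0.258  0.043]
small [ 0.609 -0.496  0.013] [ 0.66  -0.447  0.064]
yellow [ 0.517 -0.336  0.016] [ 0.6   -0.253  0.094]
black [ 0.262 -0.015  0.017] [0.306 0.133 0.041]
head cloud [ 0.53840664 -0.31710087  0.08332309] [ 0.58078616 -0.27416057  0.09555764] [ 0.55886381 -0.29471309  0.08930834]
shift units [-2.200e+01  1.124e+01  1.000e-02] turn wz units (+=clockwise from above) None tilt [ 1.7991e+02 -1.0000e-02] yaw -161.91 j6 -16.5 t 0.1
```

```bash
A='[-0.92,0.47,-0.05,0,0,0,-1]'
python3 -m pendant '[[[-0.92,0.47,-0.1,0,0,0,-1],[-0.92,0.47,-0.1,0,0,0,-1],[-0.92,0.47,0,0,0,0,-1],[-0.92,0.47,0,0,0,0,-1],[-0.92,0.47,0,0,0,0,-1],[-0.92,0.47,0,0,0,0,-1],[-0.92,0.47,0,0,0,0,-1],[-0.92,0.47,0,0,0,0,-1]]]' 20
python3 -m pendant '[[[-0.92,0.47,0,0,0,0,-1],[-0.92,0.47,0,0,0,0,-1],[-0.92,0.47,0,0,0,0,-1],[-0.92,0.47,0,0,0,0,-1],[-0.92,0.47,0,0,0,0,-1],[-0.92,0.47,0,0,0,0,-1],[-0.92,0.47,0,0,0,0,-1],[-0.92,0.47,0,0,0,0,-1]]]'
python3 -m pendant '[[[-0.92,0.47,0.5,0,0,0,-1],[-0.92,0.47,0.5,0,0,0,-1],[-0.92,0.47,0.5,0,0,0,-1],[-0.92,0.47,0.5,0,0,0,-1],[-0.92,0.47,0.5,0,0,0,-1],[-0.92,0.47,0.5,0,0,0,-1],[-0.92,0.47,0,0,0,0,-1],[-0.92,0.47,0,0,0,0,-1]]]'
python3 - <<'E'
from h import *
d=cap('wrist'); cv2.imwrite('pics/w1.png',d['frame']); go(.559,-.294,.126)
C=cloud(d); f=cv2.cvtColor(d['frame'],cv2.COLOR_BGR2HSV)
m=cv2.inRange(f,(0,150,80),(8,255,255))|cv2.inRange(f,(172,150,80),(180,255,255))
P=C[(m>0)&(d['depth']>0)]; P=P[(P[:,2]>.065)&(P[:,2]<.1)]; T=P[P[:,2]>.08]; print(len(P),P.min(0),P.max(0),T.mean(0))
E
```

```text
time_s: 0.9
tcp_pos: [0.3266, -0.5236, 0.2521]
eef_rot: [180.0, -0.0, -161.9]
contact_force: [-0.4, -0.3, 0.1]
gripper_width: 0.0292
gripper_force: 0.0
time_s: 1.7
tcp_pos: [0.4431, -0.4064, 0.2522]
eef_rot: [180.0, -0.0, -161.9]
contact_force: [0.3, -0.3, -0.8]
gripper_width: 0.0005
gripper_force: 0.0
time_s: 2.5
tcp_pos: [0.56, -0.2892, 0.1925]
eef_rot: [180.0, -0.0, -161.9]
contact_force: [-0.4, -1.1, 0.6]
gripper_width: 0.0002
gripper_force: 0.0
shift units [ 0.26 -0.25  3.34] turn wz units (+=clockwise from above) None tilt [-1.7997e+02  5.0000e-02] yaw -161.83 j6 -62.4 t 2.55
2228 [ 0.53756016 -0.3172929   0.08012043] [ 0.58072666 -0.27588863  0.09230859] [ 0.55639788 -0.29697467  0.08935991]
```

View pics/w1.png

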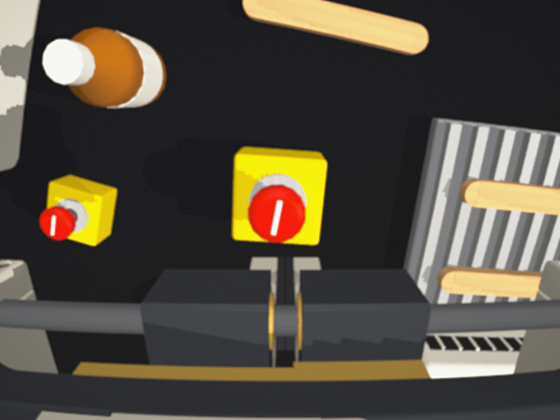

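The wrist view shows the red head at (277,213), in front of the closed fingers, with the white mark along its radius. The measured centre is about (0.559, -0.296), and its height agrees with the given 91 mm.

```bash
python3 -m pendant '[[[0.12,-0.17,0.8,0,0,0,-1],[0.12,-0.17,0.8,0,0,0,-1],[0,0,0.8,0,0,0,-1],[0,0,0.8,0,0,0,-1],[0,0,0.8,0,0,0,-1],[0,0,0.1,0,0,0,-1],[0,0,0.1,0,0,0,-1],[0,0,0.1,0,0,0,-1]]]'
```

```text
time_s: 3.35
tcp_pos: [0.5572, -0.2979, 0.1076]
eef_rot: [-180.0, 0.0, -161.9]
contact_force: [-1.1, 1.8, 4.4]
gripper_width: 0.0004
gripper_force: 1.7
```

```bash
python3 -m pendant '[[[0,0,0.1,0,0,0,-1],[0,0,0.05,0,0,0,-1],[0,0,0,0,0,0,-1],[0,0,0,0,0,0,-1],[0,0,0,0,0,0,-1],[0,0,0,0,0,0,-1],[0,0,0,0,0,0,-1],[0,0,0,0,0,0,-1]]]'; python3 -c "
from h import *
print(r.get_state()['contact_force'],r.get_state()['tcp_pos'])"
```

```text
time_s: 4.15
tcp_pos: [0.5573, -0.298, 0.106]
eef_rot: [-179.9, 0.1, -161.9]
contact_force: [-5.2, 5.2, 14.2]
gripper_width: 0.0004
gripper_force: 7.2
[-5.19309943  5.24037088 14.24308157] [ 0.55733774 -0.29803458  0.10604477]
```

```bash
python3 -m pendant '[[[0,0,-0.5,0,0,0,-1],[0,0,-1,0,0,-0.98,-1],[0,0,-1,0,0,-0.98,-1],[0,0,-1,0,0,-0.98,-1],[0,0,-1,0,0,-0.98,1],[0,0,0,0,0,-0.98,1],[0,0,0,0,0,-0.98,1],[0,0,0,0,0,-0.98,1]]]'
python3 -m pendant '[[[0,0,0,0,0,-0.98,1],[0,0,0,0,0,-0.98,1],[0,0,0,0,0,-0.98,1],[0,0,0,0,0,-0.98,1],[0,0,0,0,0,-0.98,1],[0,0,0,0,0,-0.98,1],[0,0,0,0,0,-0.98,1],[0,0,0,0,0,-0.98,1]]]'
python3 -m pendant '[[[0,0.4,0,0,0,-0.98,1],[0,0.4,0,0,0,-0.98,1],[0,0.4,0,0,0,-0.98,1],[0,0.4,0,0,0,-0.98,1],[-0.2,0.8,0,0,0,-0.98,1],[-0.2,1,0,0,0,0,1],[-0.2,1,0,0,0,0,1],[-0.2,1,0,0,0,0,1]]]'
cat >> h.py <<'E'
def wood(d,z,ztol=.008):
    "wood-coloured splints near height z: centre mm, length, width, angle, from contours cast on plane z"
    C=cloud(d); hsv=cv2.cvtColor(d['frame'],cv2.COLOR_BGR2HSV)
    m=cv2.inRange(hsv,(8,50,110),(24,200,255))&(((abs(C[...,2]-z)<ztol)&(d['depth']>0))*255).astype(np.uint8)
    m=cv2.morphologyEx(m,cv2.MORPH_OPEN,np.ones((5,5),np.uint8))
    for c in cv2.findContours(m,cv2.RETR_EXTERNAL,cv2.CHAIN_APPROX_NONE)[0]:
        if cv2.contourArea(c)<400: continue
        P=onplane(d,c[:,0,:],z)[:,:2]; (cx,cy),(w,h),a=cv2.minAreaRect((P*1000).astype(np.float32))
        if w<h: w,h,a=h,w,a+90
        print('wood',np.round([cx,cy,w,h,(a+90)%180-90],1),'px',cv2.boundingRect(c))
E
python3 - <<'E'
from h import *
d=cap('wrist'); cv2.imwrite('pics/w2.png',d['frame']); go(.403,-.293,.126,-83.2); wood(d,.012)
E
```

```text
time_s: 4.95
tcp_pos: [0.5571, -0.2981, 0.1944]
eef_rot: [-179.9, 0.0, -134.3]
contact_force: [0.3, 0.1, -0.2]
gripper_width: 0.0271
gripper_force: 0.0
time_s: 5.75
tcp_pos: [0.5571, -0.2982, 0.1942]
eef_rot: [-179.9, -0.0, -103.0]
contact_force: [-0.4, -0.2, -0.0]
gripper_width: 0.0865
gripper_force: 0.0
time_s: 6.55
tcp_pos: [0.4476, -0.2856, 0.1941]
eef_rot: [-179.9, -0.0, -83.5]
contact_force: [-0.6, -0.7, 1.0]
gripper_width: 0.0877
gripper_force: 0.0
shift units [0.16 2.11 3.41] turn wz units (+=clockwise from above) [np.float64(-0.09)] tilt [-1.8e+02  4.0e-02] yaw -83.56 j6 17.9 t 6.6
wood [ 408.3 -327.6   71.3   15.   -89.6] px (321, 115, 25, 77)
```

```bash
python3 -m pendant '[[[0.16,0.7,0.5,0,0,-0.09,1],[0,0.7,1,0,0,0,1],[0,0.7,1,0,0,0,1],[0,0,1,0,0,0,1],[0,0,1,0,0,0,1],[0,0,1,0,0,0,1],[0,0,1,0,0,0,1],[0,0,1,0,0,0,1]]]'
python3 -m pendant '[[[0,0,0.6,0,0,0,1],[0,0,0.35,0,0,0,1],[0,0,0,0,0,0,-1],[0,0,0,0,0,0,-1],[0,0,0,0,0,0,-1],[0,0,0,0,0,0,-1],[0,0,0,0,0,0,-1],[0,0,0,0,0,0,-1]]]' 15
python3 -c "
from h import *
go(.403,-.293,.0245,-83.2)"
```

```text
time_s: 7.4
tcp_pos: [0.4074, -0.2939, 0.0434]
eef_rot: [-179.9, -0.0, -83.1]
contact_force: [-0.0, -0.5, 0.2]
gripper_width: 0.088
gripper_force: 0.0
time_s: 8.2
tcp_pos: [0.4069, -0.2937, 0.0248]
eef_rot: [-180.0, -0.0, -83.1]
contact_force: [-0.4, 0.8, 0.6]
gripper_width: 0.0455
gripper_force: 0.0
shift units [-0.06  0.19  0.02] turn wz units (+=clockwise from above) [np.float64(0.01)] tilt [-1.7997e+02 -1.0000e-02] yaw -83.14 j6 20.2 t 8.2
```

```bash
python3 -m pendant '[[[0,0,0,0,0,0,-1],[0,0,0,0,0,0,-1],[0,0,0,0,0,0,-1],[0,0,0,0,0,0,-1],[0,0,-0.8,0,0,0,-1],[0,0,-1,0,0,0,-1],[0,0,-1,0,0,0,-1],[0,0,-1,0,0,0,-1]]]'
python3 -m pendant '[[[0,0,-1,0,0,1,-1],[0,0,-1,0,0,1,-1],[0,0,-1,0,0,1,-1],[0,0,0,0,0,1,-1],[0,0,0,0,0,1,-1],[0,0,0,0,0,1,-1],[0,0,0,0,0,1,-1],[0,0,0,0,0,1,-1]]]'
python3 -m pendant '[[[0,0,0,0,0,1,-1],[0,0,0,0,0,1,-1],[0,0,0,0,0,1,-1],[0,0,0,0,0,1,-1],[0,0,0,0,0,1,-1],[0,0,0,0,0,1,-1],[0,0,0,0,0,1,-1],[0,0,0,0,0,1,-1]]]'
python3 - <<'E'
from h import *
go(.538,-.095,.16,-167)
print(r.get_state()['gripper_width'],r.get_state()['gripper_force'])
E
```

```text
time_s: 9.0
tcp_pos: [0.4066, -0.2936, 0.1012]
eef_rot: [180.0, 0.0, -83.1]
contact_force: [-0.5, -0.6, -0.3]
gripper_width: 0.0239
gripper_force: 15.0
time_s: 9.8
tcp_pos: [0.4066, -0.2936, 0.1605]
eef_rot: [180.0, 0.0, -115.3]
contact_force: [-0.9, 0.3, 0.2]
gripper_width: 0.0239
gripper_force: 15.0
time_s: 10.6
tcp_pos: [0.4066, -0.2936, 0.1604]
eef_rot: [180.0, -0.0, -147.3]
contact_force: [0.6, -0.3, -0.5]
gripper_width: 0.0239
gripper_force: 15.0
shift units [-10.89   4.81   0.02] turn wz units (+=clockwise from above) [np.float64(4.92)] tilt [179.99  -0.  ] yaw -147.31 j6 -44.0 t 10.6
0.023942166704809406 14.997922629117966
```

```bash
python3 -m pendant '[[[0,0,0,0,0,1,-1],[0,0,0,0,0,1,-1],[0,0,0,0,0,1,-1],[0,0,0,0,0,1,-1],[0,0,0,0,0,0.92,-1],[-0.9,0.8,0,0,0,0,-1],[-0.95,0.9,0,0,0,0,-1],[-0.95,0.9,0,0,0,0,-1]]]'
python3 -m pendant '[[[-0.97,0.93,0,0,0,0,-1],[-0.97,0.93,0,0,0,0,-1],[-0.97,0.94,0,0,0,0,-1],[-0.97,0.94,0,0,0,0,-1],[-0.97,0.94,0,0,0,0,-1],[-0.95,0.92,0,0,0,0,-1],[0,0,0,0,0,0,-1],[0,0,0,0,0,0,-1]]]'
python3 - <<'E'
from h import *
go(.538,-.095,.0615,-167)
d=cap('wrist'); cv2.imwrite('pics/w3.png',d['frame']);wood(d,.036)
d=cap('top');wood(d,.036);print();wood(d,.147,.015); cv2.imwrite('pics/t3.png',d['frame'][110:270,200:380].repeat(3,0).repeat(3,1))
E
```

```text
time_s: 11.4
tcp_pos: [0.4496, -0.2296, 0.1605]
eef_rot: [180.0, -0.0, -166.9]
contact_force: [0.4, 0.1, -0.6]
gripper_width: 0.0237
gripper_force: 15.0
time_s: 12.2
tcp_pos: [0.5367, -0.0943, 0.1602]
eef_rot: [180.0, -0.0, -166.8]
contact_force: [-0.6, -0.8, 0.0]
gripper_width: 0.0238
gripper_force: 15.0
shift units [-0.06 -0.05  4.93] turn wz units (+=clockwise from above) [np.float64(0.06)] tilt [ 1.7999e+02 -4.0000e-02] yaw -166.76 j6 -87.4 t 12.2
wood [556.4  -7.2  86.1  17.1 -80.5] px (331, 249, 100, 20)
wood [478.4 -33.9 102.4  25.2 -76.4] px (313, 141, 134, 34)
```

View pics/w3.png

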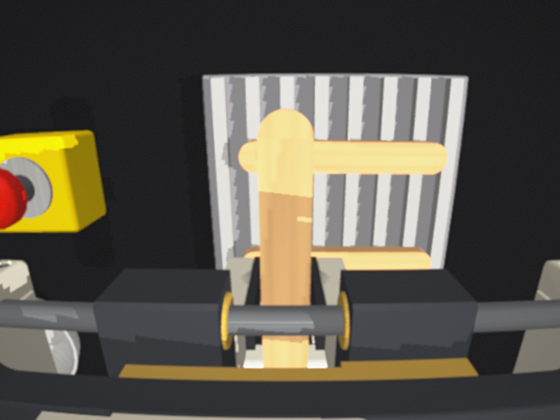

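The wrist view shows the held splint square across the pair. The bottom splints are at rows 157 and 260, and the held splint crosses them near their -y ends. Next I'll lower it.

```bash
python3 -m pendant '[[[-0.06,-0.05,1,0,0,0,-1],[0,0,1,0,0,0,-1],[0,0,1,0,0,0,-1],[0,0,1,0,0,0,-1],[0,0,0.6,0,0,0,-1],[0,0,0.2,0,0,0,-1],[0,0,0.1,0,0,0,-1],[0,0,0,0,0,0,-1]]]'
python3 -c "
from h import *
go(.538,-.095,.061,-167);print(r.get_state()['contact_force'])"
```

```text
time_s: 13.1
tcp_pos: [0.5386, -0.0956, 0.0631]
eef_rot: [-180.0, 0.0, -166.8]
contact_force: [-0.2, -0.2, 0.6]
gripper_width: 0.0238
gripper_force: 15.0
shift units [0.02 0.04 0.1 ] turn wz units (+=clockwise from above) [np.float64(0.04)] tilt [-1.7999e+02  4.0000e-02] yaw -166.83 j6 -87.3 t 13.1
[-0.24341727 -0.17470059  0.62046237]
```

```bash
python3 -m pendant '[[[0,0,0.08,0,0,0,-1],[0,0,0,0,0,0,-1],[0,0,0,0,0,0,1],[0,0,0,0,0,0,1],[0,0,0,0,0,0,1],[0,0,-0.4,0,0,0,1],[0,0,-1,0,0,0,1],[0,0,-1,0,0,0,1]]]'
python3 -m pendant '[[[0,0,-1,0,0,-1,1],[0,0,-1,0,0,-1,1],[0,0,-1,0,0,-1,1],[0,0,-1,0,0,-1,1],[0,0,0,0,0,-1,1],[0,0,0,0,0,-1,1],[0,0,0,0,0,-1,1],[0,0,0,0,0,-1,1]]]'
python3 -m pendant '[[[0,0,0,0,0,-1,1],[0,0,0,0,0,-1,1],[0,0,0,0,0,-1,1],[0,0,0,0,0,-1,1],[0,0,0,0,0,-1,1],[0,0,0,0,0,-1,1],[0,0,0,0,0,-1,1],[0,0,0,0,0,-0.9,1]]]'
python3 - <<'E'
from h import *
go(.3715,.3086,.0245,-103.3)
d=cap('wrist'); wood(d,.048); wood(d,.036)
E
```

```text
time_s: 13.9
tcp_pos: [0.538, -0.0955, 0.1098]
eef_rot: [-180.0, -0.1, -166.8]
contact_force: [1.8, -1.2, 0.0]
gripper_width: 0.0659
gripper_force: 0.0
time_s: 14.7
tcp_pos: [0.5382, -0.0955, 0.1897]
eef_rot: [-180.0, 0.0, -134.7]
contact_force: [-0.0, -0.6, 0.5]
gripper_width: 0.0876
gripper_force: 0.0
time_s: 15.5
tcp_pos: [0.5382, -0.0955, 0.1896]
eef_rot: [-180.0, 0.0, -103.1]
contact_force: [-0.5, 0.0, 0.7]
gripper_width: 0.0877
gripper_force: 0.0
shift units [-17.8   12.69   8.25] turn wz units (+=clockwise from above) [np.float64(0.06)] tilt [-1.7998e+02  1.0000e-02] yaw -103.06 j6 -23.5 t 15.5
wood [538.3 -96.5 159.3  25.9  13.3] px (202, 155, 173, 97)
wood [568.8 -30.3  81.8  25.2 -77.4] px (240, 234, 59, 71)
wood [481.6 -46.1  90.7  24.2 -76.8] px (331, 192, 49, 91)
wood [ 586.1 -107.9   26.    25.7  -77. ] px (215, 186, 32, 31)
wood [ 500.5 -127.5   24.6   23.8  -75.8] px (307, 142, 32, 32)
```

```bash
python3 -m pendant '[[[-1,0.71,0,0,0,0,1],[-1,0.71,0,0,0,0,1],[-1,0.71,0,0,0,0,1],[-1,0.71,0,0,0,0,1],[-1,0.71,0,0,0,0,1],[-1,0.71,0,0,0,0,1],[-1,0.71,0,0,0,0,1],[-1,0.71,0,0,0,0,1]]]'
python3 -m pendant '[[[-1,0.71,0,0,0,0,1],[-1,0.71,0,0,0,0,1],[-1,0.71,0,0,0,0,1],[-1,0.71,0,0,0,0,1],[-1,0.71,0,0,0,0,1],[-1,0.71,0,0,0,0,1],[-1,0.71,0,0,0,0,1],[-1,0.71,0,0,0,0,1]]]'
python3 -m pendant '[[[-0.6,0.4,0.6,0,0,0,1],[-0.6,0.4,0.8,0,0,0,1],[-0.6,0.53,0.8,0,0,0,1],[0,0,0.8,0,0,0,1],[0,0,0.8,0,0,0,1],[0,0,0.8,0,0,0,1],[0,0,0.8,0,0,0,1],[0,0,0.8,0,0,0,1]]]'
python3 - <<'E'
from h import *
go(.3715,.3086,.0245,-103.3)
d=cap('wrist'); wood(d,.012); cv2.imwrite('pics/w4.png',d['frame'])
E
```

```text
time_s: 16.35
tcp_pos: [0.4638, 0.0871, 0.1896]
eef_rot: [-180.0, 0.0, -103.3]
contact_force: [-0.2, 0.3, -0.0]
gripper_width: 0.0875
gripper_force: 0.0
time_s: 17.15
tcp_pos: [0.3897, 0.2689, 0.1896]
eef_rot: [-180.0, 0.0, -103.3]
contact_force: [1.0, -0.5, 0.7]
gripper_width: 0.0874
gripper_force: 0.0
time_s: 17.95
tcp_pos: [0.3725, 0.3087, 0.0639]
eef_rot: [180.0, -0.0, -103.3]
contact_force: [0.2, -0.8, 0.7]
gripper_width: 0.0874
gripper_force: 0.0
shift units [0.02 0.05 1.97] turn wz units (+=clockwise from above) [np.float64(0.0)] tilt [ 1.7999e+02 -2.0000e-02] yaw -103.28 j6 -76.3 t 17.95
wood [523.  271.7  34.5  18.8 -77.4] px (11, 226, 47, 41)
```

```bash
python3 -m pendant '[[[0,0.05,1,0,0,0,1],[0,0,0.6,0,0,0,0],[0,0,0.37,0,0,0,-1],[0,0,0,0,0,0,-1],[0,0,0,0,0,0,-1],[0,0,0,0,0,0,-1],[0,0,0,0,0,0,-1],[0,0,0,0,0,0,-1]]]'
python3 -m pendant '[[[0,0,0,0,0,0,-1],[0,0,0,0,0,0,-1],[0,0,0,0,0,0,-1],[0,0,0,0,0,0,-1],[0,0,-0.8,0,0,0,-1],[0,0,-1,0,0,0,-1],[0,0,-1,0,0,0,-1],[0,0,-1,0,0,0,-1]]]'
python3 -m pendant '[[[0,0,-1,0,0,1,-1],[0,0,-1,0,0,1,-1],[0,0,-1,0,0,1,-1],[0,0,0,0,0,1,-1],[0,0,0,0,0,1,-1],[0,0,0,0,0,1,-1],[0,0,0,0,0,1,-1],[0,0,0,0,0,1,-1]]]'
python3 -m pendant '[[[0,0,0,0,0,1,-1],[0,0,0,0,0,1,-1],[0,0,0,0,0,1,-1],[0,0,0,0,0,1,-1],[0,0,0,0,0,1,-1],[0,0,0,0,0,1,-1],[0,0,0,0,0,1,-1],[0,0,0,0,0,0.85,-1]]]'
python3 - <<'E'
from h import *
go(.518,-.007,.16,-166.8)
E
```

```text
time_s: 18.8
tcp_pos: [0.3718, 0.3097, 0.0261]
eef_rot: [-180.0, 0.1, -103.2]
contact_force: [0.3, -0.3, -0.5]
gripper_width: 0.0372
gripper_force: 0.0
time_s: 19.6
tcp_pos: [0.3715, 0.3092, 0.1021]
eef_rot: [180.0, -0.0, -103.2]
contact_force: [-0.2, 0.9, -1.0]
gripper_width: 0.0238
gripper_force: 15.0
time_s: 20.4
tcp_pos: [0.3715, 0.3092, 0.1613]
eef_rot: [-180.0, -0.0, -135.4]
contact_force: [0.0, -0.3, -0.4]
gripper_width: 0.0241
gripper_force: 15.0
time_s: 21.2
tcp_pos: [0.3715, 0.3092, 0.1613]
eef_rot: [-180.0, -0.0, -166.8]
contact_force: [-1.2, -1.4, 0.0]
gripper_width: 0.0237
gripper_force: 15.0
shift units [ -3.52 -17.07   0.07] turn wz units (+=clockwise from above) [np.float64(0.0)] tilt [-1.7999e+02 -2.0000e-02] yaw -166.79 j6 -139.9 t 21.2
```

```bash
python3 -m pendant '[[[-0.2,-1,0,0,0,0,-1],[-0.2,-1,0,0,0,0,-1],[-0.2,-1,0,0,0,0,-1],[-0.2,-1,0,0,0,0,-1],[-0.2,-1,0,0,0,0,-1],[-0.2,-1,0,0,0,0,-1],[-0.2,-1,0,0,0,0,-1],[-0.2,-1,0,0,0,0,-1]]]'
python3 -m pendant '[[[-0.2,-1,0,0,0,0,-1],[-0.2,-1,0,0,0,0,-1],[-0.2,-1,0,0,0,0,-1],[-0.2,-1,0,0,0,0,-1],[-0.2,-1,0,0,0,0,-1],[-0.2,-1,0,0,0,0,-1],[-0.2,-1,0,0,0,0,-1],[-0.2,-1,0,0,0,0,-1]]]'
python3 -m pendant '[[[-0.16,-0.55,0,0,0,0,-1],[-0.16,-0.52,0,0,0,0,-1],[0,0,0.8,0,0,0,-1],[0,0,0.8,0,0,0,-1],[0,0,0.8,0,0,0,-1],[0,0,0.8,0,0,0,-1],[0,0,0.8,0,0,0,-1],[0,0,0.4,0,0,0,-1]]]'
python3 - <<'E'
from h import *
go(.518,-.007,.062,-166.8)
d=cap('wrist'); wood(d,.048,.006); wood(d,.036,.006)
E
```

```text
time_s: 22.0
tcp_pos: [0.4399, 0.1603, 0.1614]
eef_rot: [-180.0, -0.0, -166.6]
contact_force: [0.9, 1.7, -0.5]
gripper_width: 0.0238
gripper_force: 15.0
time_s: 22.8
tcp_pos: [0.508, 0.012, 0.1613]
eef_rot: [180.0, -0.0, -166.6]
contact_force: [0.4, -0.6, -0.6]
gripper_width: 0.0234
gripper_force: 15.0
time_s: 23.6
tcp_pos: [0.5184, -0.0064, 0.0723]
eef_rot: [-180.0, -0.1, -166.6]
contact_force: [-0.3, -0.9, 0.2]
gripper_width: 0.0237
gripper_force: 15.0
shift units [ 0.03 -0.02  0.51] turn wz units (+=clockwise from above) [np.float64(0.05)] tilt [-1.8e+02 -1.0e-01] yaw -166.62 j6 -97.6 t 23.6
wood [ 506.6 -101.3   95.9   26.7   13.1] px (68, 109, 70, 185)
wood [ 500.3 -131.2   23.6   13.9   12.7] px (51, 156, 27, 45)
wood [490.1 -62.4  68.5  51.9 -77.1] px (122, 138, 137, 98)
```

```bash
python3 -m pendant '[[[0,0,0.35,0,0,0,-1],[0,0,0.16,0,0,0,-1],[0,0,0,0,0,0,-1],[0,0,0,0,0,0,1],[0,0,0,0,0,0,1],[0,0,0,0,0,0,1],[0,0,-0.4,0,0,0,1],[0,0,-1,0,0,0,1]]]'
python3 -m pendant '[[[0,0,-1,0,0,0,1],[0,0,-1,0,0,-1,1],[0,0,-1,0,0,-1,1],[0,0,-1,0,0,-1,1],[0,0,-1,0,0,-1,1],[0,0,0,0,0,-1,1],[0,0,0,0,0,-1,1],[0,0,0,0,0,-1,1]]]'
python3 -m pendant '[[[0,0,0,0,0,-1,1],[0,0,0,0,0,-1,1],[0,0,0,0,0,-1,1],[0,0,0,0,0,-1,1],[0,0,0,0,0,-1,1],[0,0,0,0,0,-1,1],[0,0,0,0,0,-1,1],[0,0,0,0,0,-1,1]]]'
python3 - <<'E'
from h import *
go(.5514,.337,.0245,-100.2)
d=cap('wrist'); wood(d,.048,.006); wood(d,.036,.006)
E
```

```text
time_s: 24.45
tcp_pos: [0.518, -0.0068, 0.0908]
eef_rot: [-180.0, -0.2, -166.6]
contact_force: [0.8, 0.6, 0.4]
gripper_width: 0.0583
gripper_force: 0.0
time_s: 25.25
tcp_pos: [0.5191, -0.0065, 0.1924]
eef_rot: [-180.0, 0.1, -138.5]
contact_force: [0.1, -0.2, 0.2]
gripper_width: 0.0876
gripper_force: 0.0
time_s: 26.05
tcp_pos: [0.519, -0.0065, 0.1921]
eef_rot: [-180.0, 0.0, -106.5]
contact_force: [0.2, -0.0, -0.1]
gripper_width: 0.0876
gripper_force: 0.0
shift units [-16.93   3.32   8.39] turn wz units (+=clockwise from above) [np.float64(-1.56)] tilt [-1.7997e+02  2.0000e-02] yaw -106.46 j6 -37.4 t 26.05
wood [518.8  -7.3 159.6  25.5  13.4] px (206, 150, 167, 104)
wood [538.1 -95.4 159.3  24.8  13.3] px (146, 45, 177, 121)
wood [469.1   7.6  23.8  19.2  13.5] px (330, 186, 28, 25)
wood [570.9 -40.2  68.7  25.7 -76.7] px (185, 142, 64, 78)
wood [ 586.6 -108.8   25.    21.    12.8] px (158, 97, 31, 27)
wood [485.1 -60.7  68.7  24.4 -77. ] px (276, 87, 61, 83)
wood [ 499.5 -127.2   23.6   20.8  -16.8] px (251, 38, 31, 29)
```

```bash
python3 -m pendant '[[[0,0,0,0,0,-0.78,1],[0,0,0,0,0,-0.78,1],[-1,0.08,0,0,0,0,1],[-1,0.08,0,0,0,0,1],[-1,0.08,0,0,0,0,1],[-1,0.08,0,0,0,0,1],[-1,0.08,0,0,0,0,1],[-1,0.08,0,0,0,0,1]]]'
python3 -m pendant '[[[-1,0.08,0,0,0,0,1],[-1,0.08,0,0,0,0,1],[-1,0.08,0,0,0,0,1],[-1,0.08,0,0,0,0,1],[-1,0.08,0,0,0,0,1],[-1,0.08,0,0,0,0,1],[-1,0.08,0,0,0,0,1],[-1,0.08,0,0,0,0,1]]]'
python3 -m pendant '[[[-1,0.08,0,0,0,0,1],[-1,0.08,0.5,0,0,0,1],[-1,0.08,0.8,0,0,0,1],[-0.2,0.08,0.8,0,0,0,1],[0,0,0.8,0,0,0,1],[0,0,0.8,0,0,0,1],[0,0,0.8,0,0,0,1],[0,0,0.8,0,0,0,1]]]'
python3 - <<'E'
from h import *
go(.5514,.337,.0245,-100.2)
d=cap('wrist'); wood(d,.012)
d=cap('top'); wood(d,.012)
E
```

```text
time_s: 26.9
tcp_pos: [0.5313, 0.1141, 0.192]
eef_rot: [-180.0, 0.0, -100.5]
contact_force: [-0.4, 0.2, 0.2]
gripper_width: 0.0882
gripper_force: 0.0
time_s: 27.7
tcp_pos: [0.5477, 0.2747, 0.1913]
eef_rot: [180.0, -0.0, -100.4]
contact_force: [0.2, 0.3, -0.6]
gripper_width: 0.088
gripper_force: 0.0
time_s: 28.5
tcp_pos: [0.5526, 0.3377, 0.0837]
eef_rot: [180.0, -0.0, -100.4]
contact_force: [-0.1, 0.1, 0.4]
gripper_width: 0.0876
gripper_force: 0.0
shift units [0.04 0.05 2.96] turn wz units (+=clockwise from above) [np.float64(-0.05)] tilt [ 1.7997e+02 -4.0000e-02] yaw -100.39 j6 -59.0 t 28.5
wood [549.2 322.9 130.7  44.   79.8] px (251, 107, 73, 198)
wood [544.7 300.8  89.6  44.2  79.8] px (159, 186, 33, 19)
```

```bash
python3 -m pendant '[[[0,0.05,1,0,0,0,1],[0,0,1,0,0,0,1],[0,0,0.6,0,0,0,1],[0,0,0.35,0,0,0,-1],[0,0,0,0,0,0,-1],[0,0,0,0,0,0,-1],[0,0,0,0,0,0,-1],[0,0,0,0,0,0,-1]]]'
python3 -m pendant '[[[0,0,0,0,0,0,-1],[0,0,0,0,0,0,-1],[0,0,0,0,0,0,-1],[0,0,-0.8,0,0,0,-1],[0,0,-1,0,0,0,-1],[0,0,-1,0,0,0,-1],[0,0,-1,0,0,0,-1],[0,0,-1,0,0,0,-1]]]'
python3 -m pendant '[[[0,0,-1,0,0,-0.99,-1],[0,0,-1,0,0,-0.99,-1],[0,0,0,0,0,-0.99,-1],[0,0,0,0,0,-0.99,-1],[0,0,0,0,0,-0.99,-1],[0,0,0,0,0,-0.99,-1],[0,0,0,0,0,0,-1],[0,0,0,0,0,0,-1]]]'
python3 - <<'E'
from h import *
go(.5284,-.0514,.16,-76.7)
E
```

```text
time_s: 29.4
tcp_pos: [0.5522, 0.3376, 0.0272]
eef_rot: [-180.0, 0.1, -100.4]
contact_force: [0.1, -0.3, -0.5]
gripper_width: 0.0533
gripper_force: 0.0
time_s: 30.2
tcp_pos: [0.5516, 0.337, 0.1228]
eef_rot: [180.0, -0.0, -100.4]
contact_force: [-0.0, -0.2, -0.9]
gripper_width: 0.0437
gripper_force: 15.0
time_s: 31.0
tcp_pos: [0.5517, 0.3372, 0.1621]
eef_rot: [180.0, -0.0, -76.7]
contact_force: [0.3, -0.6, -1.0]
gripper_width: 0.0437
gripper_force: 15.0
shift units [18.64  5.59  0.11] turn wz units (+=clockwise from above) [np.float64(-0.01)] tilt [ 1.7998e+02 -1.0000e-02] yaw -76.75 j6 -35.4 t 31.0
```

```bash
python3 -m pendant '[[[0.98,0.294,0,0,0,0,-1],[0.98,0.294,0,0,0,0,-1],[0.98,0.294,0,0,0,0,-1],[0.98,0.294,0,0,0,0,-1],[0.98,0.294,0,0,0,0,-1],[0.98,0.294,0,0,0,0,-1],[0.98,0.294,0,0,0,0,-1],[0.98,0.294,0,0,0,0,-1]]]'
python3 -m pendant '[[[0.98,0.294,0,0,0,0,-1],[0.98,0.294,0,0,0,0,-1],[0.98,0.294,0,0,0,0,-1],[0.98,0.294,0,0,0,0,-1],[0.98,0.294,0,0,0,0,-1],[0.98,0.294,0,0,0,0,-1],[0.98,0.294,0,0,0,0,-1],[0.98,0.294,0,0,0,0,-1]]]'
python3 -m pendant '[[[0.98,0.294,0,0,0,0,-1],[0.98,0.294,0,0,0,0,-1],[0.98,0.294,0,0,0,0,-1],[0,0,0.8,0,0,0,-1],[0,0,0.8,0,0,0,-1],[0,0,0.8,0,0,0,-1],[0,0,0.8,0,0,0,-1],[0,0,0.6,0,0,0,-1]]]'
python3 - <<'E'
from h import *
go(.5284,-.0514,.0735,-76.7)
E
```

```text
time_s: 31.8
tcp_pos: [0.5422, 0.172, 0.1625]
eef_rot: [-180.0, 0.0, -76.6]
contact_force: [-0.1, 0.0, -1.2]
gripper_width: 0.0438
gripper_force: 15.0
time_s: 32.6
tcp_pos: [0.5325, 0.0088, 0.1624]
eef_rot: [-180.0, -0.0, -76.6]
contact_force: [1.3, -0.4, -0.6]
gripper_width: 0.0437
gripper_force: 15.0
time_s: 33.4
tcp_pos: [0.5287, -0.0517, 0.0854]
eef_rot: [180.0, 0.0, -76.6]
contact_force: [-0.6, -0.6, -1.0]
gripper_width: 0.0435
gripper_force: 15.0
shift units [-0.02  0.01  0.6 ] turn wz units (+=clockwise from above) [np.float64(0.01)] tilt [179.96   0.  ] yaw -76.65 j6 -2.2 t 33.4
```

```bash
python3 -m pendant '[[[0,0,0.35,0,0,0,-1],[0,0,0.17,0,0,0,-1],[0,0,0,0,0,0,-1],[0,0,0,0,0,0,1],[0,0,0,0,0,0,1],[0,0,0,0,0,0,1],[0,0,0,0,0,0,1],[0,0,-0.4,0,0,0,1]]]'
python3 -m pendant '[[[0,0,-1,0,0,0,1],[0,0,-1,0,0,0,1],[0,0,-1,0,0,0,1],[0,0,-1,0,0,0,1],[0,0,-1,0,0,0,1],[0,0,-1,0,0,0,1],[0,0,0,0,0,0,1],[0,0,0,0,0,0,1]]]'
python3 - <<'E'
from h import *
d=cap('wrist'); wood(d,.06,.005); print(); wood(d,.048,.005); print();cv2.imwrite('pics/w5.png',d['frame'])
go(.5585,-.296,.097,-76.7)
E
```

```text
time_s: 34.2
tcp_pos: [0.5286, -0.051, 0.0835]
eef_rot: [179.9, 0.0, -76.6]
contact_force: [-0.2, 0.9, -0.5]
gripper_width: 0.078
gripper_force: 0.0
time_s: 35.0
tcp_pos: [0.5293, -0.0508, 0.2048]
eef_rot: [-179.9, 0.0, -76.6]
contact_force: [-0.3, -0.4, 0.4]
gripper_width: 0.0877
gripper_force: 0.0
wood [530.7 -51.9 158.1  44.  -76.7] px (259, 106, 54, 181)

wood [469.7 -19.   57.7  25.1  13.2] px (310, 235, 63, 26)
wood [569.1   4.6  56.5  25.1  13.6] px (200, 235, 62, 26)
wood [ 489.9 -106.8   58.8   24.2   12.6] px (312, 134, 70, 30)
wood [589.4 -84.   54.7  23.5  13.1] px (194, 134, 65, 29)

shift units [12.27  1.4   5.35] turn wz units (+=clockwise from above) [np.float64(0.02)] tilt [-1.7999e+02  2.0000e-02] yaw -76.63 j6 -2.3 t 35.05
```

View pics/w5.png

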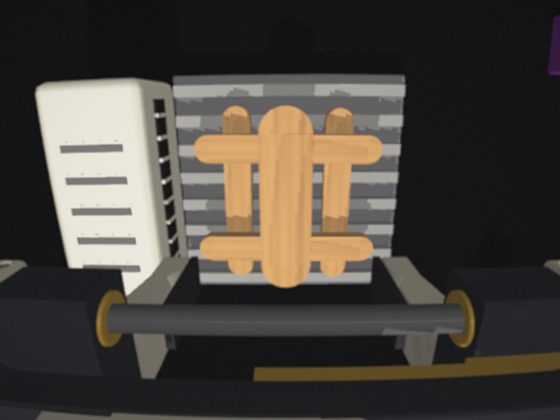

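The view shows the wide splint at (286,195), centred over both narrow ones at rows 149 and 247, so the stack is square. Now the mushroom head.

```bash
python3 -m pendant '[[[0.95,0.11,0,0,0,0,1],[0.95,0.11,0,0,0,0,1],[0.95,0.11,0,0,0,0,1],[0.95,0.11,0,0,0,0,1],[0.95,0.11,0,0,0,0,1],[0.95,0.11,0,0,0,0,1],[0.95,0.11,0,0,0,0,1],[0.95,0.11,0,0,0,0,1]]]'
python3 -m pendant '[[[0.95,0.11,0,0,0,0,1],[0.95,0.11,0,0,0,0,1],[0.95,0.11,0,0,0,0,1],[0.95,0.11,0,0,0,0,1],[0.87,0.08,0,0,0,0,1],[0,0,0.8,0,0,0,1],[0,0,0.8,0,0,0,1],[0,0,0.8,0,0,0,1]]]'
python3 - <<'E'
from h import *
d=cap('wrist'); go(.5585,-.296,.097,-76.7)
C=cloud(d); f=cv2.cvtColor(d['frame'],cv2.COLOR_BGR2HSV)
m=cv2.inRange(f,(0,150,60),(8,255,255))|cv2.inRange(f,(172,150,60),(180,255,255))
P=C[(m>0)&(d['depth']>0)]; P=P[(P[:,2]>.065)&(P[:,2]<.1)]; print(len(P),P.min(0) if len(P) else '',P.max(0) if len(P) else '')
E
```

```text
time_s: 35.85
tcp_pos: [0.5467, -0.2035, 0.2029]
eef_rot: [179.9, 0.0, -76.6]
contact_force: [-0.1, 0.0, 0.8]
gripper_width: 0.0877
gripper_force: 0.0
time_s: 36.65
tcp_pos: [0.5584, -0.2964, 0.1547]
eef_rot: [179.9, 0.0, -76.7]
contact_force: [1.0, 0.3, -0.1]
gripper_width: 0.0876
gripper_force: 0.0
shift units [ 0.04 -0.08  2.73] turn wz units (+=clockwise from above) [np.float64(0.01)] tilt [1.7975e+02 1.7000e-01] yaw -76.68 j6 23.7 t 36.7
3028 [ 0.53901445 -0.31825565  0.07917711] [ 0.58008572 -0.27495543  0.09241937]
```

```bash
python3 -m pendant '[[[0,-0.04,0.8,0,0,0,1],[0,0,0.8,0,0,0,1],[0,0,0.8,0,0,0,1],[0,0,0.3,0,0,0,-0.5],[0,0,0,0,0,0,-1],[0,0,0,0,0,0,-1],[0,0,0,0,0,0,-1],[0,0,0,0,0,0,-1]]]' 12
python3 -m pendant '[[[0,0,0,0,0,0,-1],[0,0,0,0,0,0,-1],[0,0,0,0,0,0,-1],[0,0,0,0,0,0,-1],[0,0,0,0,0,0.7,-1],[0,0,0,0,0,0.9,-1],[0,0,0,0,0,1,-1],[0,0,0,0,0,1,-1]]]'
```

```text
time_s: 37.5
tcp_pos: [0.56, -0.296, 0.1028]
eef_rot: [-179.9, -0.0, -76.6]
contact_force: [0.0, 0.2, 0.1]
gripper_width: 0.0532
gripper_force: 0.0
time_s: 38.3
tcp_pos: [0.559, -0.2961, 0.1018]
eef_rot: [179.9, -0.0, -91.2]
contact_force: [-3.6, -2.1, 0.9]
gripper_width: 0.043
gripper_force: 12.0
```

```bash
python3 -m pendant '[[[0,0,0,0,0,1,-1],[0,0,0,0,0,1,-1],[0,0,0,0,0,1,-1],[0,0,0,0,0,1,-1],[0,0,0,0,0,1,-1],[0,0,0,0,0,1,-1],[0,0,0,0,0,1,-1],[0,0,0,0,0,1,-1]]]'
python3 -m pendant '[[[0,0,0,0,0,0.8,-1],[0,0,0,0,0,0.8,-1],[0,0,0,0,0,0.6,-1],[0,0,0,0,0,0.4,-1],[0,0,0,0,0,0,-1],[0,0,0,0,0,0,-1],[0,0,0,0,0,0,-1],[0,0,0,0,0,0,-1]]]'
python3 -c "
from h import *
s=r.get_state();print(s['moment'],s['contact_force'],s['eef_rot'])"
```

```text
time_s: 39.1
tcp_pos: [0.5591, -0.2961, 0.1019]
eef_rot: [180.0, -0.0, -123.2]
contact_force: [-3.2, -3.0, 0.5]
gripper_width: 0.0427
gripper_force: 12.0
time_s: 39.9
tcp_pos: [0.5594, -0.2958, 0.1019]
eef_rot: [180.0, -0.0, -133.4]
contact_force: [-3.3, -0.3, 0.1]
gripper_width: 0.043
gripper_force: 12.0
[0.00512672 1.06041216 0.32025506] [-3.30839823 -0.25192215  0.05299346] [ 1.79986479e+02 -6.65359339e-03 -1.33398157e+02]
```

The vertical moment has risen to 0.32 N m, well above the 0.03 N m turning friction, so the head is at its stop. I'll release it and check.

```bash
python3 -m pendant '[[[0,0,0,0,0,-0.1,-0.2],[0,0,0,0,0,0,1],[0,0,0,0,0,0,1],[0,0,0,0,0,0,1],[0,0,0,0,0,0,1],[0,0,0,0,0,0,1],[0,0,-0.5,0,0,0,1],[0,0,-1,0,0,0,1]]]'
python3 -m pendant '[[[0,0,-1,0,0,0,1],[0,0,-1,0,0,0,1],[0,0,-1,0,0,0,1],[0,0,-1,0,0,0,1],[0,0,-1,0,0,0,1],[0,0,0,0,0,0,1],[0,0,0,0,0,0,1],[0,0,0,0,0,0,1]]]'
python3 - <<'E'
from h import *
def mark(d,b,n):
    x0,y0,x1,y1=b; C=cloud(d)[y0:y1,x0:x1]; g=d['frame'][y0:y1,x0:x1].min(2)
    m=(C[...,2]>.083)&(C[...,2]<.1)&(g>120); P=C[m]; 
    if len(P)<3: print(n,'none');return
    q=P[:,:2]-P[:,:2].mean(0); v=np.linalg.svd(q)[2][0]; print(n,len(P),P.mean(0).round(4),'axis deg',np.degrees(np.arctan2(v[1],v[0]))%180)
mark(np.load('top0.npy',allow_pickle=True).item(),(370,165,420,215),'top before')
d=cap('wrist'); cv2.imwrite('pics/w6.png',d['frame']); mark(d,(0,0,560,420),'wrist now')
m=cv2.inRange(cv2.cvtColor(d['frame'],cv2.COLOR_BGR2HSV),(0,150,60),(8,255,255))>0; C=cloud(d)[m]; print('head z',np.percentile(C[:,2],[50,80,95]))
print(r.get_state()['tcp_pos'],r.get_state()['contact_force'])
E
```

```text
time_s: 40.7
tcp_pos: [0.5586, -0.2956, 0.1313]
eef_rot: [179.8, -0.1, -133.0]
contact_force: [-0.2, -0.3, -0.2]
gripper_width: 0.087
gripper_force: 0.0
time_s: 41.5
tcp_pos: [0.5591, -0.2957, 0.2315]
eef_rot: [180.0, -0.0, -133.0]
contact_force: [-0.4, 0.7, 0.2]
gripper_width: 0.0878
gripper_force: 0.0
top before 31 [ 0.5592 -0.2953  0.091 ] axis deg 1.920466889351303
wrist now 675 [ 0.5836 -0.4712  0.0914] axis deg 100.46541348892274
head z [0.06585399 0.09019986 0.09113273]
[ 0.55909403 -0.2957359   0.23126965] [-0.3086054   0.02033397  0.66007027]
```

View pics/w6.png

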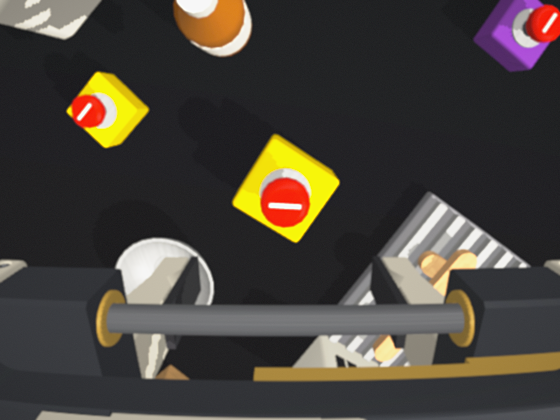

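The mark on the larger yellow button, at (285,206), now lies horizontal in the picture. I'll measure its angle accurately from both wrist pictures before handing in.

Run:
```python
from h import *
d=cap('wrist'); now=(d['frame'],d['c2w'],(255,175,315,232))
s=d['state']; 
w1=cv2.imread('pics/w1.png'); T=np.eye(4); T[:3,:3]=R.from_euler('xyz',[-179.97,.05,-161.83],degrees=True).as_matrix(); T[:3,3]=[.560,-.2892,.1925]
for n,(f,c,b) in dict(before=(w1,T@np.array(d['hand_eye']),(250,185,306,243)),now=now).items():
    x0,y0,x1,y1=b; sub=f[y0:y1,x0:x1]
    red=((sub[...,2]>120)&(sub[...,1]<90)).astype(np.uint8); hull=cv2.convexHull(cv2.findNonZero(red)); H=np.zeros_like(red); cv2.fillConvexPoly(H,hull,1); H=cv2.erode(H,np.ones((5,5),np.uint8))
    m=((sub.min(2)>130)&(H>0)).astype(np.uint8); cs=max(cv2.findContours(m,0,1)[0],key=cv2.contourArea)
    P=onplane(dict(d,c2w=c),cs[:,0]+[x0,y0],.091)[:,:2]*1000
    print(n,cv2.minAreaRect(P.astype(np.float32)))
    q=P-P.mean(0); v=np.linalg.svd(q)[2][0]; print(np.degrees(np.arctan2(v[1],v[0]))%180)
```

```text
before ((559.6224975585938, -296.5487060546875), (27.378686904907227, 4.445007801055908), 7.101442813873291)
6.661836342549164
now ((559.497802734375, -296.186279296875), (4.857395172119141, 27.61248207092285), 43.88412094116211)
133.6615972009987
```

The head turned about 53° clockwise (0.93 rad or more), and its top is back up at 91 mm. Everything is clear, so I'm handing in.

```bash
python3 -c "
from h import *
print(r.close_job())"
```

```text
the job is handed in; nothing more can be done
None
```

I handed the job in at about 41.6 s of the 72 s allowed: the button was pushed and came back up, the stack is built square on the rack, and the head is turned clockwise about 0.93 rad (0.8 needed); the hand-in returned no verdict.

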